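# Flip the round batch flag over at the toy-car line

### The arm

A 7-joint arm with a two-finger parallel gripper is mounted at the origin on the work surface. World frame = base frame: x ahead of the robot, y to its left, z up, the work surface at z = 0. Lengths are in mm, angles in rad, forces in N, time in s.
With the tool pointing down it reaches from about 400 to 900 mm from the base axis. Payload 5.5 kg.
Tool frame: the origin (TCP) lies at the very end of the fingers, on their centre line; the grasp point (between the pads) lies 19 mm behind it; z points along the fingers, y is the line along which they close (so a half turn about z gives the same grasp; the last joint's range is limited). The gripper opens to 92 mm and grips with 3 to 60 N. Pads are 19 mm wide; open, the fingers measure 130 mm over their backs; the gripper's body (75 mm by 190 mm) begins 47 mm behind the grasp point.
Start: joints at [-1.014, 0.501, -0.427, 1.55, 0.221, 1.138, -0.21], TCP at [188.196, 622.159, 226.729] pointing down, gripper open.
Joint ranges: [-2.88, 2.88], [-0.31, 2.03], [-1.54, 1.56], [0.2, 2.42], [-1.41, 4.55], [0.19, 2.02], [-2.57, 2.57]. Speed limits (rad/s): [2.57, 2.57, 3.14, 3.14, 3.14, 3.14, 3.14].

### API

Orientations are given as a unit quaternion [x, y, z, w].
In Python, from bench import r, eyes gives the robot as it stands. The module is installed in compiled form; this text tells all that it offers.
- The arm moves only by the tool drive_tool, never from a script. Its arguments are lists of equal length, an entry for each row: "xyz": the shift along the tool's x, y, z in mm, a list of three; "roll": the turn about the tool's z in degrees. A call has 1 to 5 rows; each row shifts and turns the commanded pose from where the row before left it, along the tool's axes as they then stand; what a row does not reach is not made up. A row lasts 1/12 s, in which the tool goes at most 41.7 mm and 7.16 degrees, less where a joint would pass 70% of its speed; a pose out of reach is approached as far as the arm can. A call is refused whole if a number of a shift passes 41.7 or a number of a turn 7.16, either way. A call with a gripper value outside its range is refused whole. "hand" is the closure, from -1 (fully open) to 1 (shut), so that 0 is half open, set as the call begins (left out, the last holds). The fingers move at their own pace and stop on an object; "squeeze" is the grip in N (left out, the last holds). Time passes only in rows, so rows that do not move let the fingers close. It gives the time, the measured TCP pose, the force, the opening and the grip force at its end, in the units of the state.
- r.get_obs(): the state, without advancing time (a new reading comes with each control period).
- eyes.capture(name): name is "side" or "top" or "wrist"; returns the picture (420x560x3 uint8, red, green, blue); there is no depth.
- eyes.camera_model(name): a dict with "fx", "fy", "cx", "cy" (pixels), "position" and "orientation" of the camera in the world; the wrist camera has in their place "mount" (4x4, takes a point from camera to tool coordinates, whose origin is the TCP and whose axes are the flange's). Camera axes: x right, y down, z forward; pixel columns grow to the right and rows downward; lengths in mm; the calibration is good to about 2 mm. A picture is of the moment at which its call begins: read the wrist's pose just before it. camera_model takes no time and is no camera call.
- r.sign_off(): hands the job in; it is judged then, once.
The state is a dict: "time_s": time; "q": joint angles; "dq": joint speeds; "tau": joint torques, N m; "eef_pos": TCP position; "tool_rot": TCP orientation; "contact_force": force on the tool from outside, world axes, zero at the start; "torque": the same for the moment, N m; "width": finger opening in mm; "grip_force": force on a finger pad.
Only numpy, scipy, OpenCV 4.12 (cv2) and the standard library are available. Lean on these libraries where they do the work, as an engineer would, in place of code of your own. Each camera call takes 0.05 s, during which the arm holds its last target. There are 200 camera calls.

### The job

The batch of toy cars is checked: push the round flag up and over its hinge, from the left of its post (as the robot sees it) all the way to the right, until it lies flat there and shows its carded face. Push it over smoothly with the fingers, without flinging or pinching it; its stand stays standing where it is, and the square flag, the toy car, the bottle and the tray are not disturbed.

Things in the scene. Friction and masses are not known exactly. Their poses are not given: they have to be found in the camera images.
- round_stand: Loose flag stand, 1.4 to 2 kg; slides if pushed over about 10 N. Steel foot 200 (own x) x 110 x 10 mm; in its middle a fork post 22 x 56 mm, 114 mm tall. Origin: centre of the underside. Own -x points roughly to the robot's left (world +y), own +x to its right. Hinge along own y, straight above the origin, 100 mm up. This one carries the round flag.
- square_stand: Loose flag stand, 1.4 to 2 kg; slides if pushed over about 10 N. Steel foot 200 (own x) x 110 x 10 mm; in its middle a fork post 22 x 56 mm, 114 mm tall. Origin: centre of the underside. Own -x points roughly to the robot's left (world +y), own +x to its right. Hinge along own y, straight above the origin, 100 mm up. This one carries the square flag, to be left alone.
- round_flag (a joint): Hinge of the round flag, rad. 0: level on the left (its stand's -x), pi/2: upright, pi: flat over on the right (+x); hard stops at both ends. At the start 0 to 0.2. Stiff (0.07 N m friction, 1 to 1.5 N at the outer edge): the flag stays at any angle where it is left. The one to flip.
- square_flag (a joint): Hinge of the square flag, rad. 0: level on the left (its stand's -x), pi/2: upright, pi: flat over on the right (+x); hard stops at both ends. At the start 0 to 0.2. Stiff (0.07 N m friction, 1 to 1.5 N at the outer edge): the flag stays at any angle where it is left. Plate 76 x 76 x 6 mm, centre 72 mm from the hinge. Leave it alone.
- round_hinge (a point): Middle of the round flag's hinge line, 100 mm above the underside of its stand; axes as the stand's. Under the level flag there is free space down to the foot plate, except for the post and a rest ledge 28 mm wide, top 94 mm up, within 28 mm of the hinge line.
- round_tip (a point): Outermost edge point of the round flag, on its middle line, half way through its thickness, 110 mm from the hinge line. Moves with the flag; own x points to the hinge, own z is the normal of the bare face. The flag: a round aluminium disc 80 mm across, 6 mm thick, about 60 g, centre 70 mm from the hinge line, on a neck 24 mm wide.
- car: Loose black toy car with white door panels, 150 (own x) x 62 x 46 mm, 160 g, beyond the stands. Origin: under its centre, at the table. To be left alone.
- bottle: Loose black bottle with a paper label, 60 mm across, 140 mm tall, 350 g. Origin: centre of its underside. To be left alone.
- tray: Loose empty grey parts tray, 90 x 70 x 30 mm, 150 g, beyond the stands. Origin: centre of its underside. To be left alone.
- round_bare: The 3 mm half of the round flag with the bare metal face, up at the start; its origin is on the hinge line.
- round_card: The 3 mm half of the round flag with the carded face (white card, black bar), down at the start; its origin is on the hinge line.
Not all that is in view belongs to the job. What is shaped like the round_stand but yellow is not meant.

How it is judged (in metres and radians):
At the end, for the whole second after the job is handed in: The round flag lies over on the right of its post within 0.14 rad (8 degrees) of flat (joint above 3.0) and at rest; its stand is upright within 0.05 rad and within 40 mm of where it stood; the square flag still lies on the left of its post (joint below 0.35) (value of joint round_flag above 3 rad and velocity of joint round_flag below 0.1 rad/s and distance of round_stand from where it was at the start of the episode below 0.04 m and angle between round_stand's own z axis and vertical below 0.05 rad and linear speed of round_stand below 0.02 m/s and value of joint square_flag below 0.35 rad); the robot touches nothing.
It fails at once if the round flag is flung (faster than 5 rad/s) (velocity of joint round_flag above 5 rad/s).
It fails at once if the round flag is pinched (over 5 N on both faces at once) (contact force between the fingers and round_bare above 5 N and contact force between the fingers and round_card above 5 N).
It fails at once if the round flag's stand is lifted 20 mm or tipped 0.3 rad (height (world z) of round_stand above 0.02 m or angle between round_stand's own z axis and vertical above 0.3 rad).
It fails at once if the square flag is swung past 0.4 rad or its stand moved 30 mm (value of joint square_flag above 0.4 rad or distance of square_stand from where it was at the start of the episode above 0.03 m).
It fails at once if the car, bottle or tray is moved 30 mm (distance of any of car, bottle, tray from where it was at the start of the episode above 0.03 m).
It also fails if it takes over 42 s, if anything falls off the work surface, if the arm or the gripper's body presses on something with over 40 N, if the wrist force passes 120 N, or if a joint passes its speed limit or range.

## Working session

There is one attempt and no reset: what is moved stays moved. The work goes in short steps, Python scripts to look and compute and a tool call to move; the robot and the scene stay as the last step left them, time stands still between calls to the robot, and variables do not carry over. Pictures are saved under pics/ and viewed, at most 10 in all, crops included, and the job is handed in when it is done.

Besides the shell and the picture viewer there is one more tool, called by a JSON object that holds its "method" and its "body". drive_tool: Moves the arm, as the interface text tells. Its arguments: {"type":"object","properties":{"xyz":{"type":"array","items":{"type":"array","items":{"type":"number"}}},"roll":{"type":"array","items":{"type":"number"}},"hand":{"type":"number"},"squeeze":{"type":"number"}},"required":["xyz","roll"]}

```bash
mkdir -p pics; python3 - <<'E'
from bench import r, eyes
import cv2
o=r.get_obs(); print({k:o[k] for k in("time_s","eef_pos","tool_rot","width","contact_force")})
for n in("top","side"):
    im=eyes.capture(n); cv2.imwrite(f"pics/{n}0.png",im[:,:,::-1]); print(n,eyes.camera_model(n))
print(eyes.camera_model("wrist"))
E
```

```text
{'time_s': 0.0, 'eef_pos': array([188.10816709, 621.44396827, 225.68978435]), 'tool_rot': array([ 1.46358482e-01,  9.89231148e-01, -9.52867396e-04, -1.51758120e-04]), 'width': 91.69167500788961, 'contact_force': array([-0.12541334, -0.04924471, -0.73721171])}
top {'fx': 508.2346278282333, 'fy': 508.2346278282333, 'cx': 276.86956246144047, 'cy': 215.0939551993201, 'position': array([ 482.5035267 ,  132.34225298, 1351.15312903]), 'orientation': array([-0.69586189,  0.71797551, -0.01377958,  0.00987579])}
side {'fx': 500.6307616104021, 'fy': 500.6307616104021, 'cx': 274.3589463284561, 'cy': 210.04276393868298, 'position': array([-184.12279646, -892.77750135,  773.31841789]), 'orientation': array([ 0.81893993, -0.25414596,  0.16609688, -0.48698978])}
{'fx': 304.3447996995063, 'fy': 304.3447996995063, 'cx': 275.8175510940092, 'cy': 210.60733365478723, 'mount': array([[-9.88090384e-04, -9.56092042e-01, -2.93064893e-01,
         7.88227109e+01],
       [ 9.99999382e-01, -7.95432150e-04, -7.76563249e-04,
        -1.35368632e-02],
       [ 5.09352704e-04, -2.93065479e-01,  9.56092237e-01,
        -1.56719488e+02],
       [ 0.00000000e+00,  0.00000000e+00,  0.00000000e+00,
         1.00000000e+00]])}
```

View pics/top0.png

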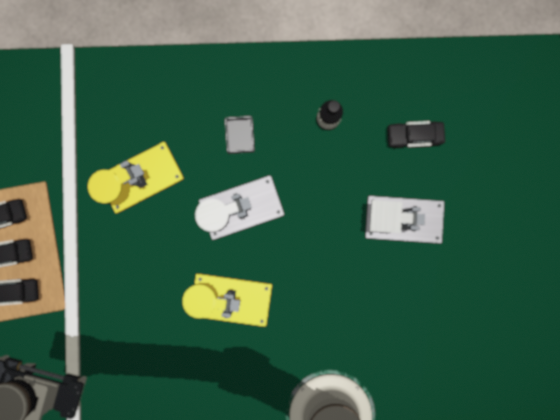

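View pics/side0.png

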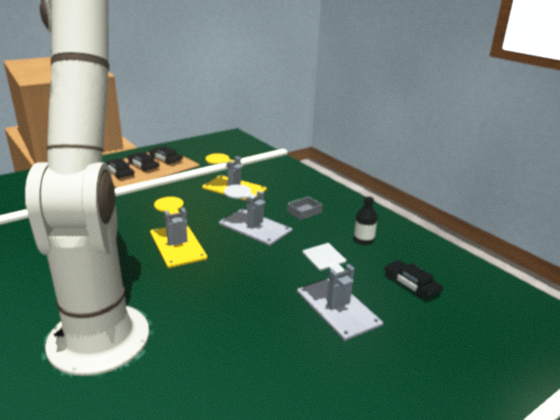

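The top view shows three round flags with stands: yellow at (108,187), yellow at (200,301) and grey-white at (212,213). The square flag is at (388,218), the tray at (240,134), the bottle at (330,113) and the car at (416,134). The grey-white one at (212,213) is the one meant, because its stand isn't yellow and its flag is round. I'll confirm that in a crop and measure it.

```bash
cat > h.py <<'E'
import numpy as np, cv2
from scipy.spatial.transform import Rotation as R
from bench import r, eyes
def ray(n,uv):
    m=eyes.camera_model(n); d=np.array([(uv[0]-m["cx"])/m["fx"],(uv[1]-m["cy"])/m["fy"],1.])
    return m["position"],R.from_quat(m["orientation"]).apply(d)
def onz(n,uv,z):
    p,d=ray(n,uv); return p+d*(z-p[2])/d[2]
E
python3 - <<'E'
from h import *
im=cv2.imread("pics/top0.png"); c=im[160:260,175:305]
cv2.imwrite("pics/crop.png",cv2.resize(c,None,fx=6,fy=6,interpolation=cv2.INTER_CUBIC))
hsv=cv2.cvtColor(im,cv2.COLOR_BGR2HSV)
m=((hsv[...,1]<60)&(hsv[...,2]>130)).astype(np.uint8); 
cs,_=cv2.findContours(m,cv2.RETR_EXTERNAL,cv2.CHAIN_APPROX_NONE)
for k in cs:
    if cv2.contourArea(k)>800:
        b=cv2.boundingRect(k); print(b,cv2.contourArea(k))
        if 180<b[0]<230 and b[1]>150:
            a=cv2.approxPolyDP(k,3,True)[:,0]; print(a.tolist())
            for p in a: print(p,onz("top",p,10).round(0))
w=((hsv[...,1]<40)&(hsv[...,2]>215)).astype(np.uint8); w[:, :180]=0;w[:,300:]=0;w[:160]=0;w[260:]=0
cs,_=cv2.findContours(w,cv2.RETR_EXTERNAL,cv2.CHAIN_APPROX_NONE)
k=max(cs,key=cv2.contourArea); print("disc",cv2.minEnclosingCircle(k),cv2.fitEllipse(k))
print(onz("top",cv2.fitEllipse(k)[0],103))
E
```

```text
(292, 373, 82, 47) 1508.5
(366, 196, 78, 47) 3039.5
(195, 176, 89, 64) 3371.0
[[271, 177], [200, 199], [195, 210], [197, 224], [214, 239], [282, 215]]
[271 177] [629. 137.  10.]
[200 199] [576. 326.  10.]
[195 210] [547. 340.  10.]
[197 224] [510. 335.  10.]
[214 239] [469. 292.  10.]
[282 215] [527. 111.  10.]
(0, 0, 560, 375) 26329.0
disc ((248.0, 207.5), 32.19093704223633) ((251.53990173339844, 206.78482055664062), (36.21883010864258, 55.28490447998047), 55.21163558959961)
[546.53130975 186.38623345 103.        ]
```

View pics/crop.png

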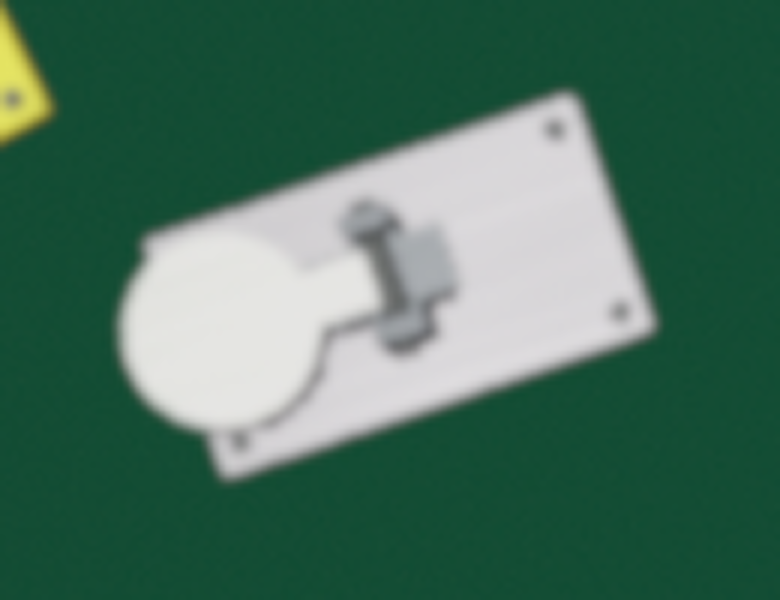

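The crop confirms it: a round white disc centred at about top pixel (212,215), on a grey stand whose foot is centred near (241.5,207.6). The post tops are at about (236,196) and (242.5,215). Next I turn these into positions, with a check from the side view.

```bash
cat >> h.py <<'E'
def tri(a,b):
    p,d=ray("top",a);q,e=ray("side",b);d=d/np.linalg.norm(d);e=e/np.linalg.norm(e)
    s=np.linalg.lstsq(np.c_[d,-e],q-p,rcond=None)[0]; return (p+s[0]*d+q+s[1]*e)/2, np.linalg.norm(p+s[0]*d-q-s[1]*e)
E
python3 - <<'E'
from h import *
P=lambda x,y:(175+x/6-.4,160+y/6-.4)
C=[onz("top",P(*c),10) for c in((578,90),(658,333),(225,482),(143,240))]
print(np.round(C,0), [np.linalg.norm(C[i]-C[(i+1)%4]).round(0) for i in range(4)])
o=np.mean(C,0); ex=(C[0]+C[1]-C[2]-C[3]);ex/=np.linalg.norm(ex); print("origin",o,"ex",ex,np.degrees(np.arctan2(ex[1],ex[0])))
print("posts",onz("top",P(386,273),114))
for z in(100,105,110):
    d=onz("top",P(222,332),z); print(z,d.round(1),((d-o)@ex).round(1),"lat",(np.cross(ex,d-o)[2]).round(1),"rad",102/6*(1351-z)/508)
s=cv2.imread("pics/side0.png"); hs=cv2.cvtColor(s,cv2.COLOR_BGR2HSV)
m=((hs[...,1]<40)&(hs[...,2]>200)).astype(np.uint8); m[:180]=0;m[203:]=0;m[:,:222]=0;m[:,253:]=0
M=cv2.moments(m,True); u=(M["m10"]/M["m00"],M["m01"]/M["m00"]); print(M["m00"],u,tri(P(222,332),u))
h=o.copy();h[2]=100; ey=np.cross([0,0,1],ex)
q=r.get_obs(); Rt=R.from_quat(q["tool_rot"]); y=Rt.apply([0,1,0]); print("tool y ang",np.degrees(np.arctan2(y[1],y[0])),"ey ang",np.degrees(np.arctan2(ey[1],ey[0])))
print("tip flat",h-110*ex)
E
```

```text
[[635. 137.  10.]
 [527. 105.  10.]
 [467. 297.  10.]
 [575. 330.  10.]] [np.float64(113.0), np.float64(201.0), np.float64(113.0), np.float64(203.0)]
origin [550.85237765 217.03138237  10.        ] ex [ 0.29674592 -0.95495647  0.        ] -72.7377402444994
posts [551.0297673  216.47938314 114.        ]
100 [529.7 285.4 100. ] -71.5 lat 0.0 rad 41.86417322834646
105 [529.5 284.7 105. ] -71.0 lat -0.3 rad 41.696850393700785
110 [529.3 284.1 110. ] -70.5 lat -0.7 rad 41.52952755905512
268.0 (238.02611940298507, 190.96641791044777) (array([531.33992595, 283.70269219, 104.02913481]), np.float64(4.31877786097269))
tool y ang 73.16653327134775 ey ang 17.262259755500597
tip flat [518.21032681 322.07659415 100.        ]
```

{"method": "drive_tool", "body": {"xyz": [[0,0,0],[0,0,0],[0,0,0],[0,0,0],[0,0,0]], "roll": [7,7,7,7,7], "hand": 1, "squeeze": 10}}

```text
time_s: 0.52
eef_pos: [188.1, 621.8, 226.1]
tool_rot: [0.44, 0.898, -0.001, 0.0]
contact_force: [0.9, 0.1, 0.3]
width: 63.1
grip_force: 0.0
```

{"method": "drive_tool", "body": {"xyz": [[0,0,0],[0,0,0],[0,0,0],[-20,12,0],[-30,19,0]], "roll": [7,7,6.9,0,0]}}

```text
time_s: 0.93
eef_pos: [227.8, 585.6, 226.1]
tool_rot: [0.59, 0.807, -0.001, -0.002]
contact_force: [1.3, 1.0, -0.9]
width: 29.8
grip_force: 0.0
```

{"method": "drive_tool", "body": {"xyz": [[-32,20,0],[-32,20,0],[-32,20,0],[-32,20,0],[-32,20,0]], "roll": [0,0,0,0,0]}}

```text
time_s: 1.35
eef_pos: [376.6, 458.9, 226.4]
tool_rot: [0.593, 0.805, -0.0, -0.0]
contact_force: [-0.6, 0.6, -0.1]
width: 0.9
grip_force: 0.0
```

{"method": "drive_tool", "body": {"xyz": [[-32,20,0],[-32,20,0],[-32,20,0],[-20,13,0],[0,0,0]], "roll": [0,0,0,0,0]}}

```text
time_s: 1.77
eef_pos: [485.6, 364.6, 226.2]
tool_rot: [0.597, 0.802, -0.001, 0.002]
contact_force: [0.4, -0.7, -0.4]
width: 0.6
grip_force: 0.0
```

{"method": "drive_tool", "body": {"xyz": [[-10,9,20],[-12,9,35],[0,0,40],[0,0,35],[0,0,8]], "roll": [0,0,0,0,0]}}

```text
time_s: 2.18
eef_pos: [499.2, 352.8, 82.2]
tool_rot: [0.593, 0.805, -0.005, -0.002]
contact_force: [-1.0, -0.7, -0.7]
width: 0.5
grip_force: 0.0
```

{"method": "drive_tool", "body": {"xyz": [[0,0,0],[0,0,0]], "roll": [0,0]}}

```text
time_s: 2.35
eef_pos: [503.4, 356.6, 89.4]
tool_rot: [0.593, 0.805, 0.0, -0.0]
contact_force: [0.2, 0.6, 0.8]
width: 0.5
grip_force: 0.0
```

```bash
cat >> h.py <<'E'
def where():
    q=r.get_obs(); p=q["eef_pos"]; ex=np.array([.29675,-.95496,0]); ey=np.array([.95496,.29675,0]); d=p-[550.9,217,100]
    f=q["contact_force"]; print("t",round(q["time_s"],2),"own x,y,z",np.round([d@ex,d@ey,d[2]],1),"F own",np.round([f@ex,f@ey,f[2]],1))
E
python3 - <<'E'
from h import *
where()
a=eyes.capture("wrist"); b=eyes.capture("side")[150:260,170:330]
b=cv2.resize(b,(560,385)); cv2.imwrite("pics/w1.png",np.vstack([a[:215],b])[:,:,::-1])
E
```

```text
t 2.35 own x,y,z [-147.4   -3.9  -10.6] F own [-0.5  0.4  0.8]
```

View pics/w1.png

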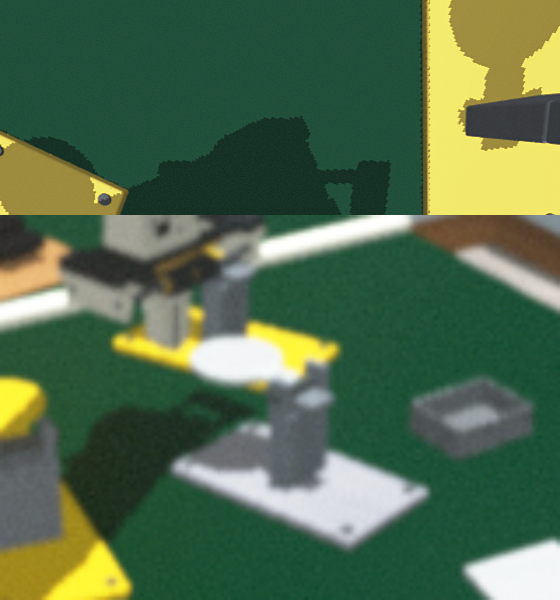

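The side crop shows the closed fingers at about (165,310), just to the left of the disc at (237,358), with nothing in between. I'll go a little lower, then move in to touch the rim.

{"method": "drive_tool", "body": {"xyz": [[0,4,8],[-8,0,8],[-12,0,0],[0,0,0]], "roll": [0,0,0,0]}}

```text
time_s: 2.78
eef_pos: [514.5, 333.3, 72.2]
tool_rot: [0.594, 0.804, -0.001, 0.001]
contact_force: [1.1, 0.2, -0.3]
width: 0.7
grip_force: 0.0
```

{"method": "drive_tool", "body": {"xyz": [[-4,0,0],[0,0,0],[0,0,0]], "roll": [0,0,0]}}

```text
time_s: 3.03
eef_pos: [514.7, 333.9, 73.0]
tool_rot: [0.593, 0.805, 0.0, 0.0]
contact_force: [-0.3, 0.3, 0.3]
width: 0.4
grip_force: 0.0
```

```bash
python3 -c "
from h import *
where()"
```

```text
t 3.03 own x,y,z [-1.224e+02  1.000e-01 -2.700e+01] F own [-0.3 -0.2  0.3]
```

{"method": "drive_tool", "body": {"xyz": [[-2,0,0],[0,0,0]], "roll": [0,0]}}

```text
time_s: 3.2
eef_pos: [514.8, 333.0, 73.0]
tool_rot: [0.593, 0.805, 0.001, -0.0]
contact_force: [-0.5, 1.0, -0.0]
width: 0.2
grip_force: 0.6
```

{"method": "drive_tool", "body": {"xyz": [[-2,0,0],[0,0,0]], "roll": [0,0]}}

```text
time_s: 3.37
eef_pos: [514.9, 332.8, 73.1]
tool_rot: [0.592, 0.806, 0.001, -0.001]
contact_force: [-1.2, 5.4, -0.7]
width: 0.3
grip_force: 2.7
```

{"method": "drive_tool", "body": {"xyz": [[0,0,-4],[0,0,-4]], "roll": [0,0]}}

```text
time_s: 3.53
eef_pos: [515.0, 332.4, 80.9]
tool_rot: [0.592, 0.806, 0.001, -0.001]
contact_force: [0.3, 4.5, -0.8]
width: 0.4
grip_force: 2.3
```

{"method": "drive_tool", "body": {"xyz": [[0,0,-4],[0,0,-4]], "roll": [0,0]}}

```text
time_s: 3.7
eef_pos: [515.3, 331.4, 89.2]
tool_rot: [0.592, 0.806, 0.001, -0.0]
contact_force: [-0.5, 4.0, -0.6]
width: 0.6
grip_force: 2.3
```

```bash
python3 - <<'E'
from h import *
where()
b=eyes.capture("side")[150:260,170:330]
where()
b=cv2.resize(b,(800,550)); cv2.imwrite("pics/s2.png",b[:,:,::-1])
E
```

```text
t 3.7 own x,y,z [-1.199e+02 -1.000e-01 -1.080e+01] F own [-3.9  0.7 -0.6]
t 3.75 own x,y,z [-119.7    0.2  -10. ] F own [-6.3 -0.9  0.7]
```

View pics/s2.png

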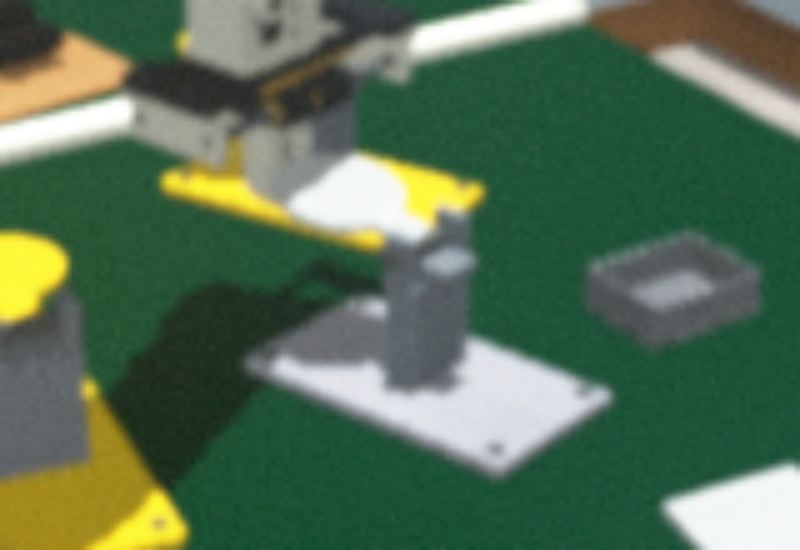

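The disc at (348,195) is skewed and slightly raised, and the stand hasn't visibly moved. Friction on the rim is lifting it, so I'll carry on with a bit more inward push.

{"method": "drive_tool", "body": {"xyz": [[-2,0,-3],[-1,0,-3]], "roll": [0,0]}}

```text
time_s: 3.92
eef_pos: [515.8, 330.2, 95.4]
tool_rot: [0.592, 0.806, 0.001, -0.001]
contact_force: [-3.2, 9.9, 1.3]
width: 0.2
grip_force: 4.7
```

{"method": "drive_tool", "body": {"xyz": [[-1,0,-4],[-1,0,-4]], "roll": [0,0]}}

```text
time_s: 4.08
eef_pos: [516.4, 328.2, 103.5]
tool_rot: [0.592, 0.806, 0.001, -0.001]
contact_force: [-2.7, 7.4, 1.2]
width: 0.8
grip_force: 4.2
```

```bash
python3 - <<'E'
from h import *
where()
for n in("side",):
    s=eyes.capture(n); cv2.imwrite("pics/s3.png",cv2.resize(s[150:230,190:310],(720,480),interpolation=cv2.INTER_CUBIC)[:,:,::-1])
t=eyes.capture("top"); cv2.imwrite("pics/t3.png",t[:,:,::-1])
E
```

```text
t 4.08 own x,y,z [-116.5    0.     3.5] F own [-7.8 -0.4  1.2]
```

View pics/s3.png

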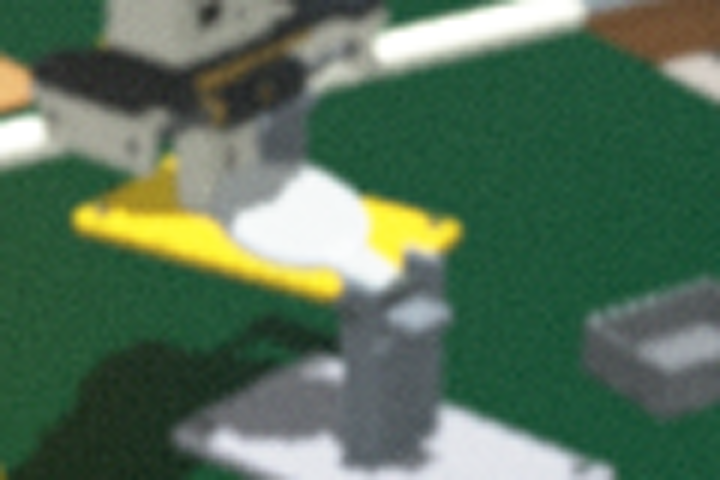

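The disc at (300,215) is clearly tilting up now, at about 0.3 rad, with its tip about 30 mm above the finger end. I'll continue along the arc.

{"method": "drive_tool", "body": {"xyz": [[-4,0,-9],[-4,0,-9]], "roll": [0,0]}}

```text
time_s: 4.35
eef_pos: [518.3, 321.2, 121.5]
tool_rot: [0.592, 0.806, 0.001, -0.001]
contact_force: [-3.6, 7.8, 3.1]
width: 0.5
grip_force: 4.2
```

{"method": "drive_tool", "body": {"xyz": [[-6,0,-9],[-6,0,-9]], "roll": [0,0]}}

```text
time_s: 4.52
eef_pos: [522.0, 309.7, 140.3]
tool_rot: [0.592, 0.806, 0.002, -0.001]
contact_force: [-3.9, 6.7, 4.3]
width: 0.4
grip_force: 3.9
```

```bash
python3 - <<'E'
from h import *
where()
s=eyes.capture("side"); cv2.imwrite("pics/s4.png",cv2.resize(s[150:230,190:310],(720,480),interpolation=cv2.INTER_CUBIC)[:,:,::-1])
E
```

```text
t 4.52 own x,y,z [-97.1  -0.1  40.3] F own [-7.6 -1.7  4.3]
```

View pics/s4.png

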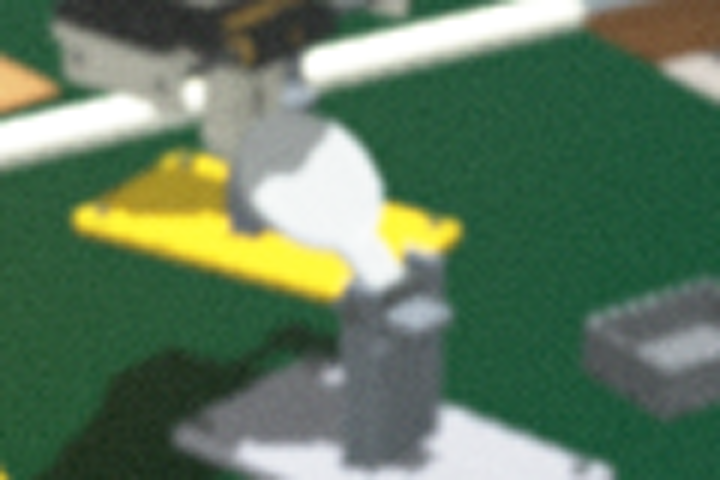

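The flag at (310,180) is about 40° up, the finger is behind it, and the stand is still in place. Continuing.

{"method": "drive_tool", "body": {"xyz": [[-7,0,-9],[-7,0,-9]], "roll": [0,0]}}

```text
time_s: 4.73
eef_pos: [527.3, 292.3, 157.3]
tool_rot: [0.593, 0.805, -0.0, 0.0]
contact_force: [-0.2, 0.0, -1.3]
width: 0.3
grip_force: 0.4
```

{"method": "drive_tool", "body": {"xyz": [[-9,0,-7],[-9,0,-7]], "roll": [0,0]}}

```text
time_s: 4.9
eef_pos: [532.9, 273.4, 171.1]
tool_rot: [0.593, 0.805, -0.001, 0.0]
contact_force: [-0.1, 0.1, -0.8]
width: 0.6
grip_force: 0.4
```

{"method": "drive_tool", "body": {"xyz": [[-10,0,-4],[-10,0,-4]], "roll": [0,0]}}

```text
time_s: 5.07
eef_pos: [538.9, 254.8, 179.1]
tool_rot: [0.593, 0.805, -0.0, 0.0]
contact_force: [0.2, 0.6, 0.3]
width: 0.4
grip_force: 0.4
```

```bash
python3 - <<'E'
from h import *
where()
E
```

```text
t 5.07 own x,y,z [-39.7  -0.2  79.1] F own [-0.5  0.3  0.3]
```

```bash
python3 - <<'E'
from h import *
s=eyes.capture("side"); t=eyes.capture("top")
cv2.imwrite("pics/s5.png",np.hstack([cv2.resize(s[130:250,190:310],(400,400)),cv2.resize(t[150:270,175:295],(400,400))])[:,:,::-1])
E
```

```text
(no output)
```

View pics/s5.png

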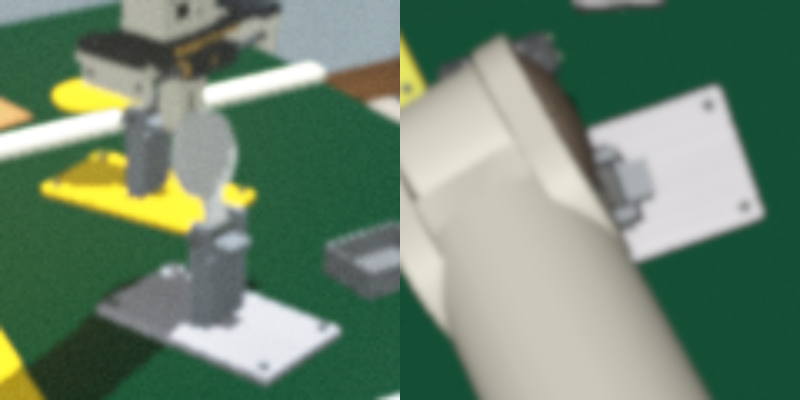

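Left side: the flag at (205,155) is nearly upright, with the finger behind it on the left. The stand hasn't moved. I'll go over the top at a gentle pace.

{"method": "drive_tool", "body": {"xyz": [[-8,0,-2],[-8,0,-2],[-8,0,-1],[-8,0,0]], "roll": [0,0,0,0]}}

```text
time_s: 5.5
eef_pos: [548.0, 225.5, 183.7]
tool_rot: [0.593, 0.805, -0.0, -0.0]
contact_force: [0.3, 1.2, 0.1]
width: 0.7
grip_force: 0.5
```

{"method": "drive_tool", "body": {"xyz": [[-8,0,1],[-8,0,1],[-8,0,2],[-8,0,4]], "roll": [0,0,0,0]}}

```text
time_s: 5.83
eef_pos: [558.0, 194.8, 175.7]
tool_rot: [0.593, 0.805, 0.0, 0.0]
contact_force: [0.1, 1.2, 1.2]
width: 0.2
grip_force: 0.4
```

```bash
python3 -c "
from h import *
where()"
```

```text
t 5.83 own x,y,z [23.3  0.2 75.7] F own [-1.1  0.4  1.2]
```

{"method": "drive_tool", "body": {"xyz": [[-7.5,0,3],[-7.5,0,4],[-6,0,5],[-6,0,6],[-6,0,6]], "roll": [0,0,0,0,0]}}

```text
time_s: 6.25
eef_pos: [567.5, 163.4, 151.1]
tool_rot: [0.593, 0.805, -0.0, 0.0]
contact_force: [0.3, 0.1, 0.4]
width: 0.7
grip_force: 0.3
```

{"method": "drive_tool", "body": {"xyz": [[-4,0,7],[-4,0,7],[-4,0,7],[-2,0,7]], "roll": [0,0,0,0]}}

```text
time_s: 6.58
eef_pos: [571.5, 150.1, 122.8]
tool_rot: [0.593, 0.805, -0.0, -0.0]
contact_force: [-0.2, -0.3, 0.6]
width: 0.5
grip_force: 0.3
```

```bash
python3 -c "
from h import *
where()"
```

```text
t 6.58 own x,y,z [70.  -0.1 22.8] F own [ 0.2 -0.3  0.6]
```

Now the last 20 mm down onto the stop, slowly.

{"method": "drive_tool", "body": {"xyz": [[-2,0,6],[-1,0,5],[0,0,4]], "roll": [0,0,0]}}

```text
time_s: 6.83
eef_pos: [572.2, 147.5, 107.9]
tool_rot: [0.593, 0.805, -0.0, -0.0]
contact_force: [-0.5, 0.3, 1.5]
width: 0.7
grip_force: 0.3
```

{"method": "drive_tool", "body": {"xyz": [[0,0,3],[0,0,2],[0,0,0]], "roll": [0,0,0]}}

```text
time_s: 7.08
eef_pos: [572.2, 147.9, 103.6]
tool_rot: [0.593, 0.805, -0.0, -0.0]
contact_force: [0.7, -0.0, -0.0]
width: 0.4
grip_force: 0.0
```

{"method": "drive_tool", "body": {"xyz": [[0,0,2],[0,0,0]], "roll": [0,0]}}

```text
time_s: 7.25
eef_pos: [572.5, 148.1, 103.2]
tool_rot: [0.593, 0.805, 0.0, 0.0]
contact_force: [-3.3, -1.1, 9.1]
width: 0.3
grip_force: 4.2
```

{"method": "drive_tool", "body": {"xyz": [[0,0,2],[0,0,0]], "roll": [0,0]}}

```text
time_s: 7.42
eef_pos: [572.7, 148.1, 102.8]
tool_rot: [0.593, 0.805, 0.0, 0.0]
contact_force: [-7.7, -2.6, 20.7]
width: 0.4
grip_force: 10.2
```

It's against the hard stop at z = 103. I'll retreat straight up, then to the left and clear of the view.

{"method": "drive_tool", "body": {"xyz": [[0,0,-8],[0,0,-20],[0,0,-35],[0,0,-40],[0,0,-40]], "roll": [0,0,0,0,0]}}

```text
time_s: 7.83
eef_pos: [571.5, 147.9, 243.8]
tool_rot: [0.593, 0.805, -0.0, -0.001]
contact_force: [0.8, 0.4, -0.5]
width: 0.6
grip_force: 0.0
```

{"method": "drive_tool", "body": {"xyz": [[30,-20,0],[35,-20,0],[35,-20,0],[35,-20,0],[35,-20,0]], "roll": [0,0,0,0,0]}}

```text
time_s: 8.25
eef_pos: [424.8, 281.6, 243.2]
tool_rot: [0.593, 0.805, 0.001, 0.0]
contact_force: [-0.0, 1.3, -0.1]
width: 0.5
grip_force: 0.0
```

{"method": "drive_tool", "body": {"xyz": [[35,-20,0],[35,-20,0],[20,-10,0],[0,0,0],[0,0,0]], "roll": [0,0,0,0,0]}}

```text
time_s: 8.67
eef_pos: [350.7, 352.8, 243.0]
tool_rot: [0.591, 0.806, 0.0, 0.0]
contact_force: [0.7, -1.1, 0.4]
width: 0.8
grip_force: 0.0
```

```bash
python3 - <<'E'
from h import *
where()
s=eyes.capture("side"); t=eyes.capture("top")
cv2.imwrite("pics/end.png",np.hstack([cv2.resize(s[130:310,190:450],(390,270)),cv2.resize(t[90:270,175:435],(390,270))])[:,:,::-1])
E
```

```text
t 8.67 own x,y,z [-189.1 -150.9  143. ] F own [1.3 0.4 0.4]
```

View pics/end.png

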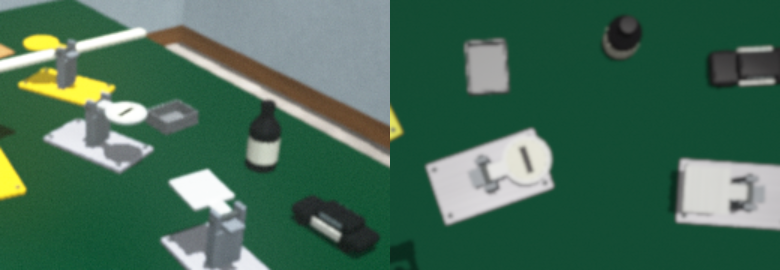

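The round flag lies flat on the right with its card and black bar up, at (125,112) in the side half and (527,160) in the top half. The stand, square flag, car, bottle and tray look unmoved, and the robot is clear.

```bash
python3 -c "
from bench import r
print(r.sign_off())"
```

```text
the job is handed in; nothing more can be done
None
```

The round flag was pushed up and over its hinge and now lies flat on the right with its carded face up; in the last pictures its stand, the square flag, car, bottle and tray look undisturbed, and the job was handed in at about 9 s of robot time (no verdict returned).

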